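# Hold a cast block home in the corner jig

### The arm

A 7-joint arm with a two-finger parallel gripper is mounted at the origin on a cart in front of the work surface, level with it; the furniture and walls round the work are solid. World frame = base frame: x ahead of the robot, y to its left, z up, the work surface at z = 0. Lengths are in m, angles in degrees, forces in N, time in s.
With the tool pointing down it reaches from about 0.425 to 0.875 m from the base axis. Payload 4.7 kg.
Tool frame: the origin (TCP) lies on the mounting face of the last link; the fingertips stand 182 mm ahead of it and the grasp point (between the pads) lies 164 mm ahead of it; z points along the fingers, y is the line along which they close (so a half turn about z gives the same grasp; the last joint's range is limited). The gripper opens to 87 mm and grips with 3 to 60 N. Pads are 19 mm wide; open, the fingers measure 117 mm over their backs; the gripper's body (75 mm by 190 mm) begins 51 mm behind the grasp point.
Start: joints at [72.829, 18.392, -4.016, 83.108, 1.295, 78.541, -3.26], TCP at [0.201, -0.618, 0.405] pointing down, gripper open.
Joint ranges: [-163.93, 163.93], [-17.29, 119.83], [-79.2, 71.16], [3.27, 140.29], [-89.18, 269.18], [5.43, 117.66], [-154.24, 154.24]. Speed limits (degrees/s): [147.25, 147.25, 180, 180, 180, 180, 180].

### API

Orientations are given as [roll, pitch, yaw] about the fixed x, y, z axes, in that order (R = Rz(yaw) Ry(pitch) Rx(roll)).
In Python, from cell import env gives the robot as it stands.
- The arm moves only by the tool servo_tool, never from a script. Its argument "plan" is a list of rows, each an object with "xyz": the shift along the tool's x, y, z in cm, a list of three; "twist": the turn, a rotation vector about the tool's x, y, z in degrees, a list of three; "jaw": the closure, from 0 (fully open) to 1 (shut). In form: [{"xyz": [x, y, z], "twist": [wx, wy, wz], "jaw": jaw}, ...]. A call has 1 to 10 rows; each row is the pose to reach, as a shift and turn from the pose commanded when the call began, along the tool's axes at that moment; what a row does not reach only later rows make up. A row lasts 1/12 s, in which the tool goes at most 41.7 mm and 7.16 degrees, less where a joint would pass 70% of its speed; a pose out of reach is approached as far as the arm can. A call with a gripper value outside its range is refused whole. The fingers move at their own pace and stop on an object; "newtons" is the grip in N (left out, the last holds). Time passes only in rows, so rows that repeat a pose let the fingers close. It gives the time, the measured TCP pose, the force, the opening and the grip force at its end, in the units of the state.
- env.get_obs(): the state, without advancing time (a new reading comes with each control period).
- env.read_camera(name): name is "scene" or "top" or "wrist"; returns a dict with "img" (420x560x3 uint8, red, green, blue), "camera_matrix" (3x3 intrinsics, pixels), "R" (3x3) and "t" (3): a world point X has camera coordinates R X + t. Camera axes: x right, y down, z forward; pixel columns grow to the right and rows downward; lengths in m; the calibration is good to about 2 mm. A picture is of the moment at which its call begins. There is no depth.
- env.sign_off(): hands the job in; it is judged then, once.
The state is a dict: "time_s": time; "qpos": joint angles; "joint_velocities": joint speeds; "effort": joint torques, N m; "tool_pos": TCP position; "tool_rot": TCP orientation; "force": force on the tool from outside, world axes, zero at the start; "wrist_torque": the same for the moment, N m; "grip_width": finger opening in m; "grasp_force": force on a finger pad.
Only numpy, scipy, OpenCV 4.12 (cv2) and the standard library are available. Lean on these libraries where they do the work, as an engineer would, in place of code of your own. Each camera call takes 0.05 s, during which the arm holds its last target. There are 200 camera calls.

### The job

Pick up the grey cast block and bring it into the corner of the blue locating jig, standing flat on the plate with its longer side along the longer steel fence. Press it firmly but not hard against both fences at once, so that it is flush with each, and finish still gripping it and pressing it there; do not let go. Leave the pink bar and the white cup where they are.

Things in the scene. Friction and masses are not known exactly. Their poses are not given: they have to be found in the camera images.
- grey_block: grey cast block, about 0.5 kg, a plain upright block 56 mm (its x) by 76 mm (its y) by 61 mm high (its z). Origin: centre of its underside. Loose; it stands on the worktop. In the jig, the 76 mm side goes along the long fence, either way round.
- corner_jig: blue locating jig, screwed down: flat base plate 125 mm (its x) by 140 mm (its y), 10 mm thick, with two steel fences on it, both rising 18 mm above the plate (28 mm above the worktop). Origin: centre of the plate's underside, on the worktop. Nothing else rises above the plate.
- long_fence: the longer steel fence, 110 mm along the jig's y, 16 mm thick, on the +x side of the plate. Its flat locating face looks to the jig's -x and lies 45 mm from the jig's origin. Origin of this entry: the same as the jig's origin. Rigid.
- short_fence: the shorter steel fence, 80 mm along the jig's x, 16 mm thick, on the +y side of the plate. Its flat locating face looks to the jig's -y and lies 52 mm from the jig's origin. Origin of this entry: the same as the jig's origin. Rigid.
- jig_corner (a point): the point on the plate's top where the locating faces of the two fences, extended, meet (the fences stop short of one another, leaving a chip gap); axes as the jig's. It lies at x +45, y +52, z +10 mm in the jig's frame. The seated block's origin is at x -28, y -38, z 0 mm from it, in the jig's axes.
- rose_bar: pink cast bar, 72 by 102 mm, 24 mm high, lying loose on the worktop, to be left alone. Origin: centre of its underside.
- mixing_cup: white cup, 79 mm across, 88 mm high, standing loose on the worktop, to be left alone. Origin: centre of its underside.

How it is judged (in metres and radians):
On the way:
1. the grey block is picked up, clear of the worktop (height (world z) of grey_block above 0.02 m and contact force between the fingers and grey_block above 1 N), for 0.2 s.
At the end, for the whole second after the job is handed in: The grey block stands upright (within 0.05 rad) on the jig's plate (within 3 mm), its 76 mm side along the long fence (within 0.05 rad), within 3 mm of its seated place in the corner, pressing on each fence with more than 1.5 N, still, and still gripped by the fingers (more than 2 N) (contact force between grey_block and long_fence above 1.5 N and contact force between grey_block and short_fence above 1.5 N and contact force between the fingers and grey_block above 2 N and x of grey_block in the frame of jig_corner between -0.031 and -0.025 m and y of grey_block in the frame of jig_corner between -0.041 and -0.035 m and z of grey_block in the frame of jig_corner below 0.003 m and angle between the y axis of grey_block and the y axis of corner_jig, either way round below 0.05 rad and angle between grey_block's own z axis and vertical below 0.05 rad and linear speed of grey_block below 0.01 m/s); the arm keeps its last pose, push and grip.
It fails at once if the block is forced hard against a fence (over 70 N) (contact force between grey_block and long_fence above 70 N or contact force between grey_block and short_fence above 70 N).
It fails at once if the pink bar or the white cup is moved by more than 15 mm (distance of any of rose_bar, mixing_cup from where it was at the start of the episode above 0.015 m).
It also fails if it takes over 70 s, if anything falls off the work surface, if the arm or the gripper's body presses on something with over 40 N, if the wrist force passes 120 N, or if a joint passes its speed limit or range.

## Working session

There is one attempt and no reset: what is moved stays moved. The work goes in short steps, Python scripts to look and compute and a tool call to move; the robot and the scene stay as the last step left them, time stands still between calls to the robot, and variables do not carry over. Pictures are saved under pics/ and viewed, at most 10 in all, crops included, and the job is handed in when it is done.

Besides the shell and the picture viewer there is one more tool, called after "Request:" as name(argument=value, ...), one argument or row to a line, values as JSON. servo_tool: Moves the arm, as the interface text tells. Its arguments: {"type":"object","properties":{"plan":{"type":"array","items":{"type":"object","properties":{"xyz":{"type":"array","items":{"type":"number"}},"twist":{"type":"array","items":{"type":"number"}},"jaw":{"type":"number"}}}},"newtons":{"type":"number"}},"required":["plan"]}

```bash
mkdir -p pics; python3 - <<'E'
from cell import env
import cv2,numpy as np,pickle
d={}
for n in("top","scene"):
    c=env.read_camera(n); d[n]=c
    cv2.imwrite(f"pics/{n}0.png",c["img"][:,:,::-1])
    print(n,np.round(c["camera_matrix"],1).tolist(),np.round(-c["R"].T@c["t"],3))
pickle.dump(d,open("cam0.pkl","wb"))
o=env.get_obs();print({k:np.round(v,3).tolist() for k,v in o.items()})
E
```

```text
top [[379.0, 0.0, 280.4], [0.0, 379.0, 212.2], [0.0, 0.0, 1.0]] [0.389 0.065 0.978]
scene [[383.5, 0.0, 276.9], [0.0, 383.5, 212.1], [0.0, 0.0, 1.0]] [-0.015  0.333  0.664]
{'time_s': 0.1, 'qpos': [72.828, 18.433, -4.014, 83.169, 1.296, 78.54, -3.261], 'joint_velocities': [-0.033, -0.079, 0.053, -0.265, 0.063, 0.008, -0.065], 'effort': [0.0, -49.257, -0.406, -31.34, -0.064, 0.04, 0.0], 'tool_pos': [0.201, -0.618, 0.404], 'tool_rot': [-179.902, 0.007, 17.98], 'force': [0.408, -0.61, -0.464], 'wrist_torque': [-0.006, 0.055, 0.002], 'grasp_force': 0.0, 'grip_width': 0.087}
```

View pics/top0.png

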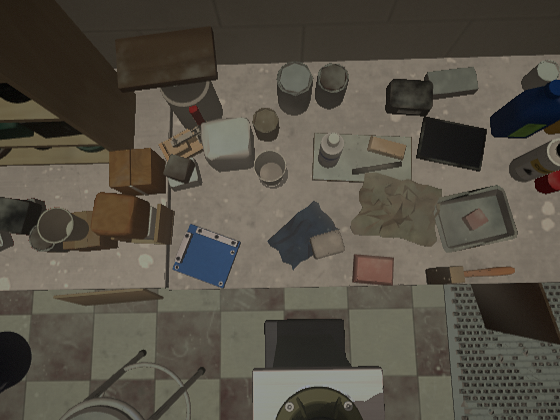

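View pics/scene0.png

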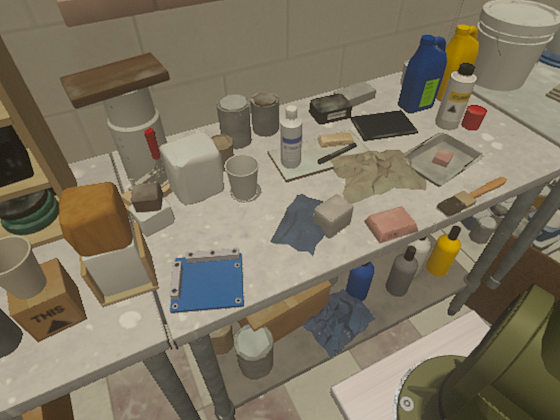

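The top view shows the block at about (327,244), the jig at (207,253) with its fences on the upper and left sides, the pink bar at (373,269) and the cup at (270,168). I'll enlarge the region to get the corners.

```bash
cat > h.py <<'E'
import numpy as np
def ray(c,u,v,z):
    K,R,t=c["camera_matrix"],c["R"],c["t"]
    C=-R.T@t; d=R.T@np.linalg.solve(K,[u,v,1]); return C+d*(z-C[2])/d[2]
def proj(c,X):
    p=c["camera_matrix"]@(c["R"]@np.asarray(X,float)+c["t"]); return p[:2]/p[2]
E
python3 - <<'E'
import pickle,cv2,numpy as np
from h import *
d=pickle.load(open("cam0.pkl","rb"))
def crop(n,x0,y0,w,h,s): return cv2.resize(np.ascontiguousarray(d[n]["img"][y0:y0+h,x0:x0+w,::-1]),None,fx=s,fy=s,interpolation=cv2.INTER_CUBIC)
a=crop("top",160,215,100,75,4); b=crop("top",300,215,100,75,4)
c=crop("scene",160,235,100,75,4); e=crop("scene",300,180,100,75,4)
cv2.imwrite("pics/c.png",np.vstack([np.hstack([a,b]),np.hstack([c,e])]))
for n,u,v in(("top",327,244),("top",207,253),("top",373,269),("top",270,168)):print(ray(d[n],u,v,.03).round(3))
E
```

```text
[ 0.453 -0.034  0.03 ]
[0.437 0.266 0.03 ]
[ 0.39  -0.145  0.03 ]
[0.652 0.105 0.03 ]
```

View pics/c.png

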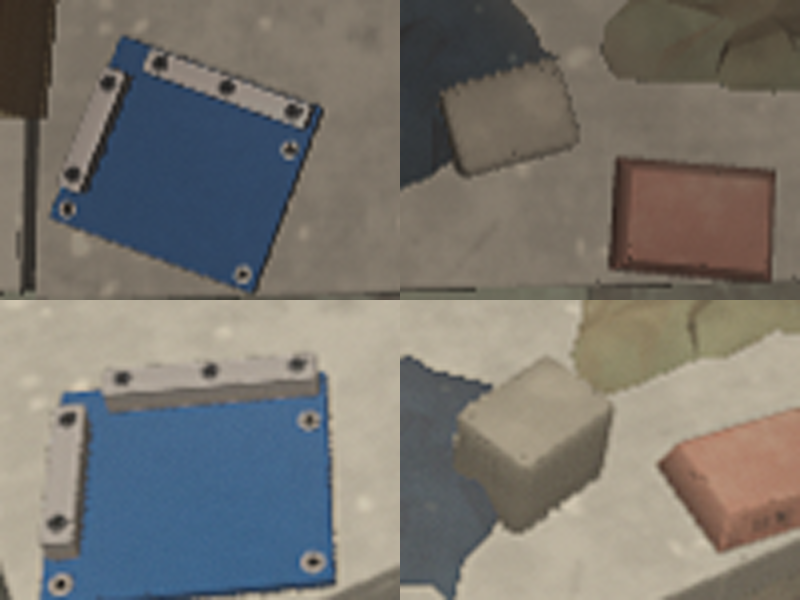

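The crops show sharp plate corners and block-top corners in both views; fitting poses to these.

```bash
cat >> h.py <<'E'
from scipy.spatial.transform import Rotation as Ro
def delta(o,p,yaw):
    "shift (cm) and twist (deg) in tool axes from state o to TCP p, pointing down at yaw"
    A=Ro.from_euler("xyz",o["tool_rot"],degrees=True); B=Ro.from_euler("xyz",[180,0,yaw],degrees=True)
    return (A.inv().apply(np.asarray(p)-o["tool_pos"])*100).round(2),(A.inv()*B).as_rotvec(degrees=True).round(1)
def fit(obs,p0):
    "obs: list of (cam, uv, local xyz); planar pose x,y,yaw(deg)"
    from scipy.optimize import least_squares
    f=lambda p: np.concatenate([proj(c,Ro.from_euler("z",p[2],degrees=True).apply(X)+[p[0],p[1],0])-uv for c,uv,X in obs])
    r=least_squares(f,p0,x_scale=[.01,.01,1]); return r.x,r.fun.reshape(-1,2)
E
python3 - <<'E'
import pickle
from h import *
from cell import env
d=pickle.load(open("cam0.pkl","rb"))
def P(x,y,ox,oy): return np.array([(x+.5)/4-.5+ox,(y+.5)/4-.5+oy])
sg=[(1,1),(1,-1),(-1,1),(-1,-1)]
T,S=d["top"],d["scene"]
jt=[(124,36),(323,106),(52,216),(255,293)]
jig=[(T,P(*q,160,215),[.0625*a,.07*b,.01]) for q,(a,b) in zip(jt,sg)]
jig+=[(S,P(327,373-300,160,235),[.0625,-.07,.01]),(S,P(63,392-300,160,235),[.0625,.07,.01]),(S,P(335,582-300,160,235),[-.0625,-.07,.01])]
bt=[(442,92),(556,58),(466,176),(580,142)]
blk=[(T,P(x-400,y,300,215),[.028*a,.038*b,.061]) for (x,y),(a,b) in zip(bt,sg)]
bs=[(548,356),(613,404),(460,415),(527,466)]
bs=dict(zip(sg,[(548,356),(613,404),(460,410),(527,466)]))
for nm,ob,p0 in(("jig",jig,[.437,.266,-19]),("blk top",blk,[.453,-.034,16.5])):
    r,e=fit(ob,p0);print(nm,r.round(4),e.round(1).tolist())
for a,b in sg: print((a,b),(proj(S,Ro.from_euler("z",r[2],degrees=True).apply([.028*a,.038*b,.061])+[r[0],r[1],0])-[300,180])*4+[400,300])
o=env.get_obs()
print(delta(o,[.5,-.3,.40],106.5),delta(o,[r[0],r[1],.40],90+r[2]))
E
```

```text
jig [  0.4318   0.273  -21.1622] [[-0.7, -0.3], [-0.0, 0.7], [-1.2, 0.6], [-0.8, 0.7], [0.6, -1.0], [0.2, -0.5], [0.5, -1.0]]
blk top [ 0.4517 -0.0315 14.8314] [[-1.2, -0.6], [0.4, -0.7], [-0.5, 0.8], [1.3, 0.5]]
(1, 1) [451.18004146 410.05272568]
(1, -1) [546.70927842 345.31485481]
(-1, 1) [526.72502411 467.67965959]
(-1, -1) [622.51365032 398.38281287]
(array([ 38.3 , -21.01,   0.41]), array([ -0.1,  -0.1, -88.5])) (array([ 42.  , -48.04,   0.45]), array([ -0.1,  -0.1, -86.9]))
```

Request:
servo_tool(
  plan=[
    {"xyz": [3.8, -2.1, 0], "twist": [0, 0, -6], "jaw": 0},
    {"xyz": [7.6, -4.2, 0], "twist": [0, 0, -12], "jaw": 0},
    {"xyz": [11.4, -6.3, 0], "twist": [0, 0, -18], "jaw": 0},
    {"xyz": [15.2, -8.4, 0], "twist": [0, 0, -24], "jaw": 0},
    {"xyz": [19, -10.5, 0], "twist": [0, 0, -30], "jaw": 0},
    {"xyz": [22.8, -12.6, 0], "twist": [0, 0, -36], "jaw": 0},
    {"xyz": [26.6, -14.7, 0], "twist": [0, 0, -42], "jaw": 0},
    {"xyz": [30.4, -16.8, 0], "twist": [0, 0, -48], "jaw": 0},
    {"xyz": [34.2, -18.9, 0], "twist": [0, 0, -54], "jaw": 0},
    {"xyz": [38, -21, 0], "twist": [0, 0, -60], "jaw": 0},
  ],
)

```text
time_s: 0.93
tool_pos: [0.4861, -0.3122, 0.4046]
tool_rot: [-180.0, 0.0, 78.3]
force: [0.2, -0.0, 0.7]
grip_width: 0.0869
grasp_force: 0.0
```

```bash
python3 - <<'E'
from h import *
from cell import env
o=env.get_obs();print(o["tool_pos"],o["tool_rot"],o["qpos"],delta(o,[.452,-.0315,.33],105))
E
```

```text
[ 0.48612758 -0.31223115  0.40455829] [-1.79979711e+02  1.23913206e-02  7.82653197e+01] [ 51.94451733  11.1414464  -24.92376409  93.05008391   4.81405585
  76.88459611  14.60398764] (array([26.79, -9.05,  7.45]), array([ -0. ,   0. , -26.7]))
```

Request:
servo_tool(
  plan=[
    {"xyz": [3.5, -1.2, 0.9], "twist": [0, 0, -4], "jaw": 0},
    {"xyz": [7, -2.4, 1.8], "twist": [0, 0, -8], "jaw": 0},
    {"xyz": [10.5, -3.6, 2.7], "twist": [0, 0, -12], "jaw": 0},
    {"xyz": [14, -4.8, 3.6], "twist": [0, 0, -16], "jaw": 0},
    {"xyz": [17.5, -6, 4.5], "twist": [0, 0, -20], "jaw": 0},
    {"xyz": [21, -7.2, 5.4], "twist": [0, 0, -24], "jaw": 0},
    {"xyz": [25, -8.4, 6.5], "twist": [0, 0, -26], "jaw": 0},
    {"xyz": [25, -8.4, 6.5], "twist": [0, 0, -26], "jaw": 0},
    {"xyz": [25, -8.4, 6.5], "twist": [0, 0, -26], "jaw": 0},
  ],
)

```text
time_s: 1.68
tool_pos: [0.4546, -0.0494, 0.3391]
tool_rot: [-179.9, 0.0, 104.3]
force: [-0.1, -0.6, -0.4]
grip_width: 0.0873
grasp_force: 0.0
```

```bash
python3 - <<'E'
from h import *
from cell import env
import cv2,pickle
o=env.get_obs();print(o["tool_pos"],o["tool_rot"],o["qpos"].round(1) if hasattr(o["qpos"],"round") else o["qpos"],delta(o,[.452,-.0315,.33],105))
c=env.read_camera("wrist");pickle.dump(c,open("w1.pkl","wb"));cv2.imwrite("pics/w1.png",c["img"][:,:,::-1])
for a,b in((1,1),(1,-1),(-1,1),(-1,-1)): print((a,b),proj(c,Ro.from_euler("z",14.8,degrees=True).apply([.028*a,.038*b,.061])+[.4517,-.0315,0]).round(1))
E
```

```text
[ 0.45458789 -0.04937553  0.33907234] [-1.79913443e+02  3.86885061e-03  1.04282119e+02] [ 41.7  -1.4 -37.9 113.1  -0.9  68.1  18.4] (array([1.8 , 0.19, 0.91]), array([-0.1,  0. , -0.7]))
(1, 1) [322.2 148.4]
(1, -1) [320.2 231.5]
(-1, 1) [257.3 149. ]
(-1, -1) [260.2 231.9]
```

View pics/w1.png

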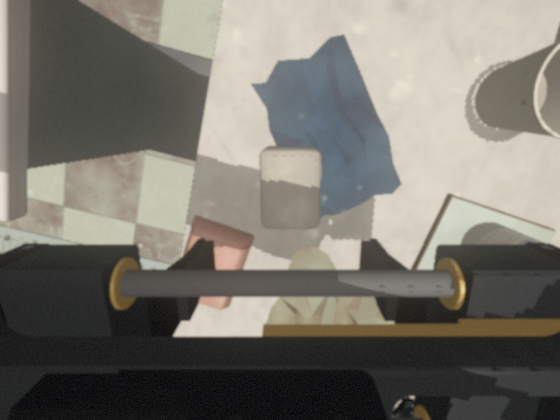

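The wrist view shows the block top at columns 261–320, rows 148–228, which matches the fit within a couple of mm. Descending to grasp across the 56 mm width.

Request:
servo_tool(
  plan=[
    {"xyz": [1.8, 0.2, 2], "twist": [0, 0, -0.7], "jaw": 0},
    {"xyz": [1.8, 0.2, 5], "twist": [0, 0, -0.7], "jaw": 0},
    {"xyz": [1.8, 0.2, 8], "twist": [0, 0, -0.7], "jaw": 0},
    {"xyz": [1.8, 0.2, 11], "twist": [0, 0, -0.7], "jaw": 0},
    {"xyz": [1.8, 0.2, 13], "twist": [0, 0, -0.7], "jaw": 0},
    {"xyz": [1.8, 0.2, 13], "twist": [0, 0, -0.7], "jaw": 0},
    {"xyz": [1.8, 0.2, 13], "twist": [0, 0, -0.7], "jaw": 0},
  ],
)

```text
time_s: 2.32
tool_pos: [0.4527, -0.0353, 0.2092]
tool_rot: [-179.9, -0.1, 104.6]
force: [0.1, 0.7, 1.6]
grip_width: 0.087
grasp_force: 0.0
```

Request:
servo_tool(
  plan=[
    {"xyz": [0, 0, 0], "twist": [0, 0, 0], "jaw": 1},
    {"xyz": [0, 0, 0], "twist": [0, 0, 0], "jaw": 1},
    {"xyz": [0, 0, 0], "twist": [0, 0, 0], "jaw": 1},
    {"xyz": [0, 0, 0], "twist": [0, 0, 0], "jaw": 1},
    {"xyz": [0, 0, 0], "twist": [0, 0, 0], "jaw": 1},
    {"xyz": [0, 0, 0], "twist": [0, 0, 0], "jaw": 1},
    {"xyz": [0, 0, 0], "twist": [0, 0, 0], "jaw": 1},
    {"xyz": [0, 0, 0], "twist": [0, 0, 0], "jaw": 1},
  ],
  newtons=40,
)

```text
time_s: 2.98
tool_pos: [0.4531, -0.0341, 0.2102]
tool_rot: [180.0, 0.0, 104.7]
force: [-1.4, -0.7, 4.2]
grip_width: 0.0555
grasp_force: 40.0
```

Request:
servo_tool(
  plan=[
    {"xyz": [0, 0, -2], "twist": [0, 0, 0], "jaw": 1},
    {"xyz": [0, 0, -5], "twist": [0, 0, 0], "jaw": 1},
    {"xyz": [0, 0, -8], "twist": [0, 0, 0], "jaw": 1},
    {"xyz": [0, 0, -10], "twist": [0, 0, 0], "jaw": 1},
    {"xyz": [0, 0, -10], "twist": [0, 0, 0], "jaw": 1},
    {"xyz": [0, 0, -10], "twist": [0, 0, 0], "jaw": 1},
    {"xyz": [0, 0, -10], "twist": [0, 0, 0], "jaw": 1},
  ],
)

```text
time_s: 3.57
tool_pos: [0.4516, -0.0341, 0.3075]
tool_rot: [-179.8, -0.1, 104.7]
force: [-0.2, -1.2, -5.6]
grip_width: 0.0554
grasp_force: 40.0
```

```bash
python3 - <<'E'
from h import *
from cell import env
o=env.get_obs();print(o["tool_pos"],o["grasp_force"],o["force"],delta(o,[.433,.17,.31],68.8), delta(o,[.433,.27,.31],68.8))
E
```

```text
[ 0.45158384 -0.03411603  0.30751619] 39.98788794502616 [-0.24712478 -1.16655488 -5.6157624 ] (array([20.22,  3.37, -0.23]), array([-0.2, -0. , 35.9])) (array([29.89,  5.91, -0.23]), array([-0.2, -0. , 35.9]))
```

Request:
servo_tool(
  plan=[
    {"xyz": [2.5, 0.4, 0], "twist": [0, 0, 5], "jaw": 1},
    {"xyz": [5, 0.8, 0], "twist": [0, 0, 10], "jaw": 1},
    {"xyz": [8, 1.3, 0], "twist": [0, 0, 15], "jaw": 1},
    {"xyz": [11, 1.8, 0], "twist": [0, 0, 20], "jaw": 1},
    {"xyz": [14, 2.3, 0], "twist": [0, 0, 25], "jaw": 1},
    {"xyz": [17, 2.8, 0], "twist": [0, 0, 30], "jaw": 1},
    {"xyz": [19.5, 3.3, 0], "twist": [0, 0, 35], "jaw": 1},
    {"xyz": [20.2, 3.4, 0], "twist": [0, 0, 35.9], "jaw": 1},
    {"xyz": [20.2, 3.4, 0], "twist": [0, 0, 35.9], "jaw": 1},
    {"xyz": [20.2, 3.4, 0], "twist": [0, 0, 35.9], "jaw": 1},
  ],
)

```text
time_s: 4.4
tool_pos: [0.4336, 0.1695, 0.3078]
tool_rot: [-179.8, 0.1, 68.9]
force: [1.0, -0.4, -4.7]
grip_width: 0.0552
grasp_force: 40.0
```

```bash
python3 - <<'E'
from h import *
from cell import env
import cv2,pickle
o=env.get_obs();print(o["tool_pos"],o["tool_rot"],o["qpos"],delta(o,[.433,.27,.31],68.8))
c=env.read_camera("wrist");pickle.dump(c,open("w2.pkl","wb"));im=c["img"][:,:,::-1].copy()
cv2.imwrite("pics/w2.png",im)
for a,b in((1,1),(1,-1),(-1,1),(-1,-1)): print((a,b),proj(c,Ro.from_euler("z",-21.16,degrees=True).apply([.0625*a,.07*b,.01])+[.4318,.273,0]).round(1))
E
```

```text
[0.43364473 0.16951018 0.30780372] [-1.79809338e+02  1.25629971e-01  6.89008513e+01] [ 27.68459549   3.07903911 -52.85688348 113.78673859   2.66050376
  64.59973414 -47.38310401] (array([ 9.35, -3.68, -0.23]), array([-0.2,  0.1,  0.1]))
(1, 1) [317.5  10.2]
(1, -1) [313.1 178.4]
(-1, 1) [166.3  10.1]
(-1, -1) [182.3 178. ]
```

View pics/w2.png

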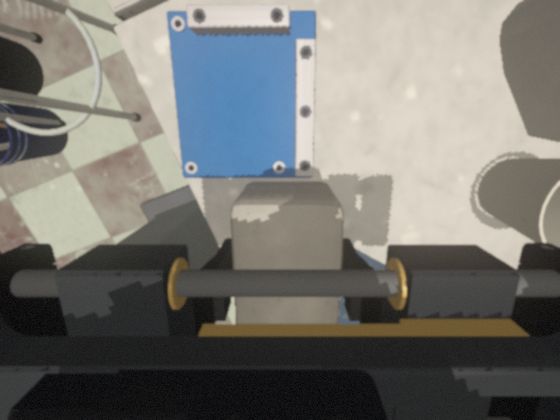

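The wrist view puts the plate corners at (316,11), (313,178), (169,11) and (181,178), within about 2 px of the fit, with the block held square. Moving over the jig and lowering.

Request:
servo_tool(
  plan=[
    {"xyz": [3, -1.2, 0], "twist": [0, 0, 0], "jaw": 1},
    {"xyz": [6, -2.4, 0], "twist": [0, 0, 0], "jaw": 1},
    {"xyz": [9.3, -3.8, 0], "twist": [0, 0, 0], "jaw": 1},
    {"xyz": [9.3, -3.8, 1], "twist": [0, 0, 0], "jaw": 1},
    {"xyz": [9.3, -3.8, 3], "twist": [0, 0, 0], "jaw": 1},
    {"xyz": [9.3, -3.8, 5], "twist": [0, 0, 0], "jaw": 1},
    {"xyz": [9.3, -3.8, 7], "twist": [0, 0, 0], "jaw": 1},
    {"xyz": [9.3, -3.8, 8], "twist": [0, 0, 0], "jaw": 1},
    {"xyz": [9.3, -3.8, 8], "twist": [0, 0, 0], "jaw": 1},
    {"xyz": [9.3, -3.8, 8], "twist": [0, 0, 0], "jaw": 1},
  ],
)

```text
time_s: 5.28
tool_pos: [0.433, 0.2695, 0.2293]
tool_rot: [-179.9, 0.1, 68.7]
force: [-0.3, 0.3, -5.6]
grip_width: 0.0554
grasp_force: 40.0
```

Request:
servo_tool(
  plan=[
    {"xyz": [0, 0, 0.1], "twist": [0, 0, 0], "jaw": 1},
    {"xyz": [0, 0, 0.2], "twist": [0, 0, 0], "jaw": 1},
    {"xyz": [0, 0, 0.3], "twist": [0, 0, 0], "jaw": 1},
    {"xyz": [0, 0, 0.4], "twist": [0, 0, 0], "jaw": 1},
    {"xyz": [0, 0, 0.4], "twist": [0, 0, 0], "jaw": 1},
  ],
)

```text
time_s: 5.7
tool_pos: [0.4328, 0.2704, 0.2259]
tool_rot: [180.0, -0.0, 68.8]
force: [-0.2, -0.3, -6.6]
grip_width: 0.0551
grasp_force: 40.0
```

Request:
servo_tool(
  plan=[
    {"xyz": [0, 0, 0.1], "twist": [0, 0, 0], "jaw": 1},
    {"xyz": [0, 0, 0.2], "twist": [0, 0, 0], "jaw": 1},
    {"xyz": [0, 0, 0.3], "twist": [0, 0, 0], "jaw": 1},
    {"xyz": [0, 0, 0.4], "twist": [0, 0, 0], "jaw": 1},
    {"xyz": [0, 0, 0.4], "twist": [0, 0, 0], "jaw": 1},
  ],
)

```text
time_s: 6.12
tool_pos: [0.4326, 0.2703, 0.2214]
tool_rot: [-180.0, 0.0, 68.8]
force: [0.1, 0.0, -5.8]
grip_width: 0.0551
grasp_force: 40.0
```

Request:
servo_tool(
  plan=[
    {"xyz": [0, 0, 0.05], "twist": [0, 0, 0], "jaw": 1},
    {"xyz": [0, 0, 0.1], "twist": [0, 0, 0], "jaw": 1},
    {"xyz": [0, 0, 0.15], "twist": [0, 0, 0], "jaw": 1},
    {"xyz": [0, 0, 0.15], "twist": [0, 0, 0], "jaw": 1},
  ],
)

```text
time_s: 6.45
tool_pos: [0.4327, 0.2705, 0.2203]
tool_rot: [180.0, 0.0, 68.8]
force: [-1.0, 0.3, -4.2]
grip_width: 0.0554
grasp_force: 40.0
```

Request:
servo_tool(
  plan=[
    {"xyz": [0, 0, 0.05], "twist": [0, 0, 0], "jaw": 1},
    {"xyz": [0, 0, 0.1], "twist": [0, 0, 0], "jaw": 1},
    {"xyz": [0, 0, 0.1], "twist": [0, 0, 0], "jaw": 1},
    {"xyz": [0, 0, 0.1], "twist": [0, 0, 0], "jaw": 1},
  ],
)

```text
time_s: 6.78
tool_pos: [0.4327, 0.2707, 0.2203]
tool_rot: [180.0, 0.1, 68.8]
force: [-3.5, -2.9, 6.1]
grip_width: 0.0554
grasp_force: 40.0
```

Plate contact. Slide toward the corner, easing the downforce slightly.

Request:
servo_tool(
  plan=[
    {"xyz": [0.2, 0.3, -0.05], "twist": [0, 0, 0], "jaw": 1},
    {"xyz": [0.4, 0.6, -0.05], "twist": [0, 0, 0], "jaw": 1},
    {"xyz": [0.6, 0.8, -0.05], "twist": [0, 0, 0], "jaw": 1},
    {"xyz": [0.8, 1.0, -0.05], "twist": [0, 0, 0], "jaw": 1},
    {"xyz": [0.9, 1.2, -0.05], "twist": [0, 0, 0], "jaw": 1},
    {"xyz": [0.9, 1.2, -0.05], "twist": [0, 0, 0], "jaw": 1},
    {"xyz": [0.9, 1.2, -0.05], "twist": [0, 0, 0], "jaw": 1},
  ],
)

```text
time_s: 7.37
tool_pos: [0.4468, 0.2751, 0.2203]
tool_rot: [-180.0, 0.0, 68.8]
force: [-5.3, -1.1, 5.2]
grip_width: 0.0553
grasp_force: 40.0
```

```bash
cat > st.py <<'E'
from h import *
from cell import env
o=env.get_obs();R=Ro.from_euler("z",-21.16,degrees=True).inv()
print("tcp in jig mm",(R.apply(np.array(o["tool_pos"])-[.4318,.273,0])*1e3).round(1),"force in jig",R.apply(o["force"]).round(1),"torque",R.apply(o["wrist_torque"]).round(2),"rot",np.round(o["tool_rot"],2),o["time_s"])
E
python3 st.py
```

```text
tcp in jig mm [ 13.3   7.3 220.3] force in jig [-4.5 -3.   5.2] torque [-0.61  0.78 -0.02] rot [-1.7997e+02  1.0000e-02  6.8800e+01] 7.3667
```

Request:
servo_tool(
  plan=[
    {"xyz": [0, 0.1, -0.03], "twist": [0, 0, 0], "jaw": 1},
    {"xyz": [0, 0.2, -0.03], "twist": [0, 0, 0], "jaw": 1},
    {"xyz": [0, 0.3, -0.03], "twist": [0, 0, 0], "jaw": 1},
    {"xyz": [0, 0.3, -0.03], "twist": [0, 0, 0], "jaw": 1},
    {"xyz": [0, 0.3, -0.03], "twist": [0, 0, 0], "jaw": 1},
  ],
)

```text
time_s: 7.78
tool_pos: [0.4499, 0.2741, 0.2203]
tool_rot: [-180.0, -0.1, 68.8]
force: [-4.7, 1.1, 3.3]
grip_width: 0.0552
grasp_force: 40.0
```

```bash
python3 st.py
```

```text
tcp in jig mm [ 16.5   7.5 220.3] force in jig [-4.8 -0.6  3.3] torque [ 0.08  0.89 -0.04] rot [-1.7999e+02 -8.0000e-02  6.8810e+01] 7.7833
```

Request:
servo_tool(
  plan=[
    {"xyz": [0, 0.05, 0], "twist": [0, 0, 0], "jaw": 1},
    {"xyz": [0, 0.1, 0], "twist": [0, 0, 0], "jaw": 1},
    {"xyz": [0, 0.15, 0], "twist": [0, 0, 0], "jaw": 1},
    {"xyz": [0, 0.15, 0], "twist": [0, 0, 0], "jaw": 1},
    {"xyz": [0, 0.15, 0], "twist": [0, 0, 0], "jaw": 1},
  ],
)

```text
time_s: 8.2
tool_pos: [0.4506, 0.2738, 0.2203]
tool_rot: [-179.9, -0.0, 68.8]
force: [-6.9, 2.5, 3.6]
grip_width: 0.0556
grasp_force: 40.0
```

```bash
python3 st.py
```

```text
tcp in jig mm [ 17.3   7.6 220.3] force in jig [-7.3 -0.1  3.6] torque [-0.07  1.41  0.03] rot [-1.7992e+02 -4.0000e-02  6.8830e+01] 8.2
```

Long-fence contact is beginning at x≈17.3. Now creep toward the short fence.

Request:
servo_tool(
  plan=[
    {"xyz": [0.1, 0, 0], "twist": [0, 0, 0], "jaw": 1},
    {"xyz": [0.2, 0, 0], "twist": [0, 0, 0], "jaw": 1},
    {"xyz": [0.3, 0, 0], "twist": [0, 0, 0], "jaw": 1},
    {"xyz": [0.3, 0, 0], "twist": [0, 0, 0], "jaw": 1},
    {"xyz": [0.3, 0, 0], "twist": [0, 0, 0], "jaw": 1},
  ],
)

```text
time_s: 8.62
tool_pos: [0.4512, 0.2749, 0.2203]
tool_rot: [-179.9, 0.3, 68.8]
force: [-11.1, -3.6, 12.8]
grip_width: 0.0555
grasp_force: 40.0
```

```bash
python3 st.py
```

```text
tcp in jig mm [ 17.4   8.8 220.3] force in jig [-9.1 -7.4 12.8] torque [-1.66  1.7   0.09] rot [-179.89    0.33   68.8 ] 8.6167
```

Request:
servo_tool(
  plan=[
    {"xyz": [0, 0, -0.1], "twist": [0, 0, 0], "jaw": 1},
    {"xyz": [0, 0, -0.1], "twist": [0, 0, 0], "jaw": 1},
    {"xyz": [0.1, 0, -0.1], "twist": [0, 0, 0], "jaw": 1},
    {"xyz": [0.1, 0, -0.1], "twist": [0, 0, 0], "jaw": 1},
    {"xyz": [0.1, 0, -0.1], "twist": [0, 0, 0], "jaw": 1},
  ],
)

```text
time_s: 9.03
tool_pos: [0.4514, 0.2752, 0.2204]
tool_rot: [-179.9, 0.4, 68.8]
force: [-10.4, -3.7, 8.1]
grip_width: 0.0552
grasp_force: 40.0
```

```bash
python3 st.py; python3 - <<'E'
from cell import env
import cv2,pickle,numpy as np
o=[]
for n,(x,y,w,h) in(("top",(165,205,90,90)),("wrist",(130,40,300,300)),):
    c=env.read_camera(n);pickle.dump(c,open(f"f_{n}.pkl","wb"))
    o.append(cv2.resize(np.ascontiguousarray(c["img"][y:y+h,x:x+w,::-1]),(400,400),interpolation=cv2.INTER_CUBIC))
cv2.imwrite("pics/f1.png",np.hstack(o))
E
```

```text
tcp in jig mm [ 17.5   9.1 220.4] force in jig [-8.4 -7.2  8.1] torque [-1.62  1.51  0.06] rot [-179.86    0.39   68.78] 9.0333
```

View pics/f1.png

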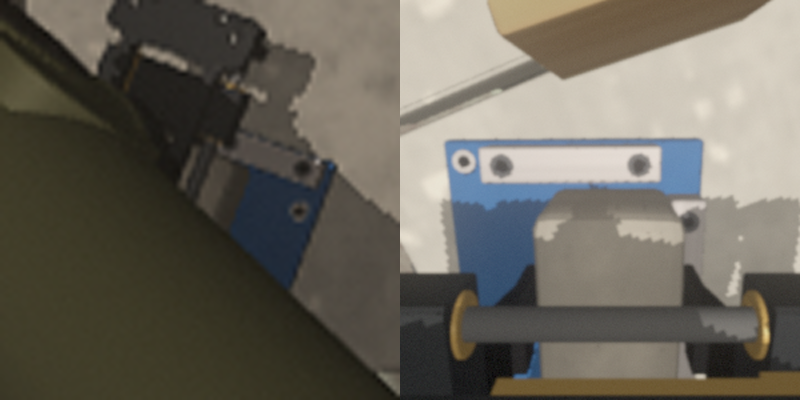

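The wrist view (right half) shows a blue strip between the short fence's edge (crop row 183) and the block's lower edge (row 190), so a gap remains there. Computing its size.

```bash
python3 - <<'E'
import pickle
from h import *
c=pickle.load(open("f_wrist.pkl","rb"))
R=Ro.from_euler("z",-21.16,degrees=True).inv()
J=lambda u,v,z:(R.apply(ray(c,130+u*.75,40+v*.75,z)-[.4318,.273,0])*1e3).round(1)
print("cam",(R.apply(-c["R"].T@c["t"]-[.4318,.273,0])*1e3).round(1))
print("fence edge",J(170,183,.028),"plate back L/R",J(57-10,141,.01),J(303,141,.01))
print("block base",J(150,192,.01),J(260,190,.01),"block top front edge",J(180,219,.071),J(250,219,.071),"top corners",J(136,232,.071),J(284,232,.071))
E
```

```text
cam [ 17.2  81.8 200. ]
fence edge [-0.8 52.5 28. ] plate back L/R [-60.7  69.6  10. ] [61.1 69.6 10. ]
block base [-12.7  45.   10. ] [41.5 46.  10. ] block top front edge [ 6.8 47.5 71. ] [30.7 47.5 71. ] top corners [-8.5 42.8 71. ] [42.5 42.9 71. ]
```

About 5.5 mm of gap is left, so that y force was friction. I'll ease the other pushes and continue.

Request:
servo_tool(
  plan=[
    {"xyz": [0, -0.05, -0.08], "twist": [0, 0, 0], "jaw": 1},
    {"xyz": [0.1, -0.05, -0.08], "twist": [0, 0, 0], "jaw": 1},
    {"xyz": [0.2, -0.05, -0.08], "twist": [0, 0, 0], "jaw": 1},
    {"xyz": [0.3, -0.05, -0.08], "twist": [0, 0, 0], "jaw": 1},
    {"xyz": [0.3, -0.05, -0.08], "twist": [0, 0, 0], "jaw": 1},
    {"xyz": [0.3, -0.05, -0.08], "twist": [0, 0, 0], "jaw": 1},
  ],
)

```text
time_s: 9.63
tool_pos: [0.4522, 0.2773, 0.2206]
tool_rot: [-179.9, 0.5, 68.7]
force: [-8.1, -4.6, 5.8]
grip_width: 0.0553
grasp_force: 40.0
```

```bash
python3 st.py
```

```text
tcp in jig mm [ 17.4  11.3 220.6] force in jig [-5.9 -7.2  5.8] torque [-1.77  1.19  0.01] rot [-179.86    0.48   68.74] 9.6333
```

Request:
servo_tool(
  plan=[
    {"xyz": [0.1, 0, -0.04], "twist": [0, 0, 0], "jaw": 1},
    {"xyz": [0.2, 0, -0.04], "twist": [0, 0, 0], "jaw": 1},
    {"xyz": [0.25, 0, -0.04], "twist": [0, 0, 0], "jaw": 1},
    {"xyz": [0.25, 0, -0.04], "twist": [0, 0, 0], "jaw": 1},
    {"xyz": [0.25, 0, -0.04], "twist": [0, 0, 0], "jaw": 1},
  ],
)

```text
time_s: 10.05
tool_pos: [0.453, 0.2793, 0.2206]
tool_rot: [-179.9, 0.5, 68.8]
force: [-7.7, -5.6, 2.9]
grip_width: 0.0554
grasp_force: 40.0
```

```bash
python3 st.py
```

```text
tcp in jig mm [ 17.5  13.6 220.6] force in jig [-5.2 -8.   2.9] torque [-1.76  1.1   0.22] rot [-179.85    0.51   68.76] 10.05
```

Request:
servo_tool(
  plan=[
    {"xyz": [0.05, 0, 0], "twist": [0, 0, 0], "jaw": 1},
    {"xyz": [0.1, 0, 0], "twist": [0, 0, 0], "jaw": 1},
    {"xyz": [0.15, 0, 0], "twist": [0, 0, 0], "jaw": 1},
    {"xyz": [0.15, 0, 0], "twist": [0, 0, 0], "jaw": 1},
    {"xyz": [0.15, 0, 0], "twist": [0, 0, 0], "jaw": 1},
  ],
)

```text
time_s: 10.47
tool_pos: [0.4533, 0.2799, 0.2206]
tool_rot: [-179.8, 0.7, 68.7]
force: [-9.2, -8.8, 6.6]
grip_width: 0.0552
grasp_force: 40.0
```

```bash
python3 st.py
```

```text
tcp in jig mm [ 17.6  14.2 220.6] force in jig [ -5.4 -11.5   6.6] torque [-2.61  1.28  0.24] rot [-179.84    0.69   68.74] 10.4667
```

Request:
servo_tool(
  plan=[
    {"xyz": [0.05, 0.04, -0.02], "twist": [0, 0, 0], "jaw": 1},
    {"xyz": [0.1, 0.08, -0.04], "twist": [0, 0, 0], "jaw": 1},
    {"xyz": [0.15, 0.12, -0.05], "twist": [0, 0, 0], "jaw": 1},
    {"xyz": [0.15, 0.12, -0.05], "twist": [0, 0, 0], "jaw": 1},
    {"xyz": [0.15, 0.12, -0.05], "twist": [0, 0, 0], "jaw": 1},
    {"xyz": [0.15, 0.12, -0.05], "twist": [0, 0, 0], "jaw": 1},
  ],
)

```text
time_s: 10.97
tool_pos: [0.4539, 0.2804, 0.2207]
tool_rot: [-179.7, 0.9, 68.8]
force: [-14.0, -12.0, 9.3]
grip_width: 0.0554
grasp_force: 40.0
```

```bash
python3 st.py;  python3 - <<'E'
from cell import env
import cv2,pickle,numpy as np
c=env.read_camera("wrist");pickle.dump(c,open("f2.pkl","wb"))
cv2.imwrite("pics/f2.png",cv2.resize(np.ascontiguousarray(c["img"][100:300,150:400,::-1]),(750,600),interpolation=cv2.INTER_CUBIC))
E
```

```text
tcp in jig mm [ 17.9  14.9 220.7] force in jig [ -8.7 -16.3   9.3] torque [-3.32  1.7   0.31] rot [-179.74    0.88   68.77] 10.9667
```

View pics/f2.png

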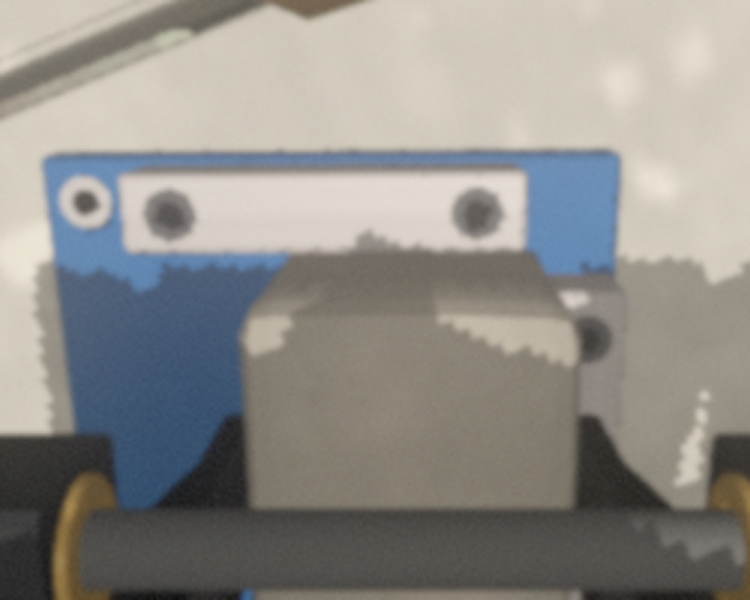

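The blue strip is gone: the block's face now meets the short-fence edge (row 253), and the long fence is hidden beside its right side (col 578). A little more push for margin, then hold to check steadiness.

Request:
servo_tool(
  plan=[
    {"xyz": [0.03, 0.05, -0.03], "twist": [0, 0, 0], "jaw": 1},
    {"xyz": [0.05, 0.1, -0.03], "twist": [0, 0, 0], "jaw": 1},
    {"xyz": [0.05, 0.15, -0.03], "twist": [0, 0, 0], "jaw": 1},
    {"xyz": [0.05, 0.15, -0.03], "twist": [0, 0, 0], "jaw": 1},
    {"xyz": [0.05, 0.15, -0.03], "twist": [0, 0, 0], "jaw": 1},
    {"xyz": [0.05, 0.15, -0.03], "twist": [0, 0, 0], "jaw": 1},
    {"xyz": [0.05, 0.15, -0.03], "twist": [0, 0, 0], "jaw": 1},
    {"xyz": [0.05, 0.15, -0.03], "twist": [0, 0, 0], "jaw": 1},
  ],
)

```text
time_s: 11.68
tool_pos: [0.4544, 0.2806, 0.2208]
tool_rot: [-179.6, 1.0, 68.8]
force: [-17.2, -11.2, 11.8]
grip_width: 0.0554
grasp_force: 40.0
```

```bash
python3 st.py;  python3 - <<'E'
from h import *
import pickle
c=pickle.load(open("f2.pkl","rb"))
R=Ro.from_euler("z",-21.16,degrees=True).inv()
J=lambda u,v,z:(R.apply(ray(c,150+u/3,100+v/3,z)-[.4318,.273,0])*1e3).round(1)
print("fence edge",J(320,253,.028),"block at fence",J(400,253,.028),"front top edge",J(320,316,.071),J(520,316,.071),"sides",J(245,400,.071),J(580,400,.071))
E
```

```text
tcp in jig mm [ 18.4  15.3 220.8] force in jig [-11.9 -16.7  11.8] torque [-3.52  2.25  0.33] rot [-179.63    0.97   68.82] 11.6833
fence edge [-1.3 52.5 28. ] block at fence [14.6 52.5 28. ] front top edge [ 3.2 51.5 71. ] [33.5 51.6 71. ] sides [-9.  37.9 71. ] [43.3 38.  71. ]
```

Request:
servo_tool(
  plan=[
    {"xyz": [0, 0, 0], "twist": [0, 0, 0], "jaw": 1},
    {"xyz": [0, 0, 0], "twist": [0, 0, 0], "jaw": 1},
    {"xyz": [0, 0, 0], "twist": [0, 0, 0], "jaw": 1},
    {"xyz": [0, 0, 0], "twist": [0, 0, 0], "jaw": 1},
    {"xyz": [0, 0, 0], "twist": [0, 0, 0], "jaw": 1},
    {"xyz": [0, 0, 0], "twist": [0, 0, 0], "jaw": 1},
    {"xyz": [0, 0, 0], "twist": [0, 0, 0], "jaw": 1},
    {"xyz": [0, 0, 0], "twist": [0, 0, 0], "jaw": 1},
    {"xyz": [0, 0, 0], "twist": [0, 0, 0], "jaw": 1},
    {"xyz": [0, 0, 0], "twist": [0, 0, 0], "jaw": 1},
  ],
)

```text
time_s: 12.52
tool_pos: [0.4544, 0.2806, 0.2208]
tool_rot: [-179.6, 1.0, 68.8]
force: [-16.7, -11.1, 11.5]
grip_width: 0.0555
grasp_force: 40.0
```

```bash
python3 st.py
```

```text
tcp in jig mm [ 18.3  15.3 220.8] force in jig [-11.6 -16.4  11.5] torque [-3.58  2.33  0.31] rot [-179.63    0.97   68.82] 12.5167
```

Steady, with about 12 N and 16 N of push and no drift.

```bash
python3 -c "
from cell import env
print(env.sign_off())"
```

```text
the job is handed in; nothing more can be done
None
```

I handed the job in with the grey block gripped at 40 N, flat on the plate and seated in the jig corner, pushing about 12 N toward the long fence and 16 N toward the short one (wrist readings, which include some plate friction); it held steady for the last 0.8 s before hand-in, but no verdict came back.

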